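# Fit the sanding sleeve and start the bench sander

### The job

Slide the sanding sleeve over the upright spindle of the bench sander, lower it without dropping it until it sits fully down on the flange, and let go. Then, on the sloping control box, press these keys one at a time, each fully down and then released: first the long bar key (clamp), then the square key (slow speed), then the round key (start). Press no key before the sleeve is home, never press the cross-shaped key (stop), and leave the other things on the bench where they are.

Things in the scene. Friction and masses are not known exactly. Their poses are not given: they have to be found in the camera images.
- sleeve: sanding sleeve: brown open tube standing upright, 50 mm outer and 38 mm inner diameter, 90 mm tall, 150 g; origin at the centre of its lower end, z along its axis; either end may go down
- sleeve_center (a point): middle of the sleeve, on its axis, 45 mm above its lower end
- sander: bench sander, fixed: grey cast base 140 x 140 x 45 mm with a round flange (72 mm dia, top at 55 mm) and an upright steel spindle of 33 mm diameter standing 94 mm above the flange, its top 14 mm tapered to 18 mm diameter (tip 149 mm above the bench); origin at the centre of the underside, z along the spindle; the motor shaft cover sticks out to +x by 30 mm
- spindle_seat (a point): point on the spindle's axis at the flange's top face, where the sleeve's lower end comes to rest
- console: control box, fixed: grey box, face 150 mm (up the slope) x 250 mm, on a low foot. Origin on the bench under the middle of the face. The face slopes 38 degrees from level, its outward normal (-0.616, 0, 0.788) in the console's axes. Four black keys, told apart by shape, in any order, in a row along the console's y, 54 mm apart; their tops stand 14 mm out of the face
- guard (a point): middle of the axis of the console's round steel guard bar, 12 mm thick, along the console's y on posts at y = +-118 mm: 70 mm up the slope from the row of keys and 80 mm out from the face. It leaves no room for a gripper pointing straight down: press keys along the face's normal, tool tilted 38 degrees
- bar_key (a joint): travel of the long bar (56 mm up the slope x 20 mm wide) key: 0 up, 0.007 m fully down (spring, about 4.5 N at the bottom); it moves into the sloping face at right angles to it
- bar_top (a point): centre of the long bar (56 mm up the slope x 20 mm wide) key's top face; moves with the key; axes as the console's (not tilted with the face)
- square_key (a joint): travel of the square (32 x 32 mm) key: 0 up, 0.007 m fully down (spring, about 4.5 N at the bottom); it moves into the sloping face at right angles to it
- square_top (a point): centre of the square (32 x 32 mm) key's top face; moves with the key; axes as the console's (not tilted with the face)
- round_key (a joint): travel of the round (36 mm diameter) key: 0 up, 0.007 m fully down (spring, about 4.5 N at the bottom); it moves into the sloping face at right angles to it
- round_top (a point): centre of the round (36 mm diameter) key's top face; moves with the key; axes as the console's (not tilted with the face)
- cross_key (a joint): travel of the cross-shaped (plus sign, 40 mm across, arms 13 mm wide) key: 0 up, 0.007 m fully down (spring, about 4.5 N at the bottom); it moves into the sloping face at right angles to it
- cross_top (a point): centre of the cross-shaped (plus sign, 40 mm across, arms 13 mm wide) key's top face; moves with the key; axes as the console's (not tilted with the face)
- glue_jar: closed jar of glue, 58 dia x 95 mm, origin at its underside; bystander, may have changed places with the sleeve
- last: light wooden shoe last, 243 x 72 x 120 mm, lying, origin under its middle; bystander
- wax_tin: flat round tin, 80 dia x 30 mm, origin at its underside; bystander
- tape_roll: roll of paper tape lying flat, 90 dia x 22 mm, origin at its underside; bystander
- hammer: hammer lying on the bench, about 250 mm long; bystander
- brush: brush lying on the bench, about 200 mm long; bystander

How it is judged:
By the outcome, as a careful person would: the job done as asked, in the order asked, and still so for the second after the job is handed in, with the robot touching nothing.
It also fails if it takes over 59 s, if anything falls off the work surface, if the arm or the gripper's body presses on something with over 40 N, if the wrist force passes 120 N, or if a joint passes its speed limit or range.

### The arm

A 6-joint arm with a two-finger parallel gripper is mounted at the origin on the work surface. World frame = base frame: x ahead of the robot, y to its left, z up, the work surface at z = 0. Lengths are in m, angles in degrees, forces in N, time in s.
With the tool pointing down it reaches from about 0.35 to 0.925 m from the base axis. Payload 6.4 kg.
Tool frame: the origin (TCP) lies between the finger pads; the fingertips stand env.tcp_to_tips ahead of it and the grasp point (between the pads) lies 3 mm ahead of it (env.tcp_to_tips is the distance from the TCP to the fingertips, in m); z points along the fingers, y is the line along which they close (so a half turn about z gives the same grasp; the last joint's range is limited). The gripper opens to 94 mm and grips with 3 to 60 N. Pads are 16 mm wide; open, the fingers measure 119 mm over their backs; the gripper's body (75 mm by 177 mm) begins 78 mm behind the grasp point.
Start: joints at [60.269, 14.043, 89.255, -0, 76.702, -9.975], TCP at [0.22, 0.612, 0.227] pointing down, gripper open.
Joint ranges: [-179.41, 179.41], [-58.25, 129.5], [7.25, 145.43], [-54.29, 234.29], [11.92, 165.04], [-157.13, 157.13]. Speed limits (degrees/s): [147.25, 147.25, 180, 180, 180, 180].

### API

Orientations are given as a 3x3 rotation matrix whose columns are the frame's x, y, z axes.
In Python, from rig import read_state, camera, order, nets, env gives the robot as it stands. The module is installed in compiled form; this text tells all that it offers.
- The arm moves only by the tool jog_arm, never from a script. Its argument "increments" is a list that holds one entry, the list of rows, each a list of 4 numbers: the shift along the tool's x, y, z in cm, then the turn about the tool's z in rad. In form: [[[x, y, z, spin], ...]]. A call has 1 to 12 rows; each row is the pose to reach, as a shift and turn from the pose commanded when the call began, along the tool's axes at that moment; what a row does not reach only later rows make up. A row lasts 1/8 s, in which the tool goes at most 62.5 mm and 10.7 degrees, less where a joint would pass 70% of its speed; a pose out of reach is approached as far as the arm can. A call with a gripper value outside its range is refused whole. "fingers" is the opening, from -1 (shut) to 1 (fully open), set as the call begins (left out, the last holds). The fingers move at their own pace and stop on an object; "force" is the grip in N (left out, the last holds). Time passes only in rows, so rows that repeat a pose let the fingers close. It gives the time, the measured TCP pose, the force, the opening and the grip force at its end, in the units of the state.
- read_state(): the state, without advancing time (a new reading comes with each control period).
- camera(name): name is "side" or "top"; returns a dict with "pixels" (400x640x3 uint8, red, green, blue), "z_map" (400x640 float32, m along the optical axis (not along the pixel's ray), 0 where there is no reading), "intrinsics" (3x3 intrinsics, pixels), "eye" and "attitude" of the camera in the world. Camera axes: x right, y down, z forward; pixel columns grow to the right and rows downward; lengths in m; the calibration is good to about 2 mm. A picture is of the moment at which its call begins.
- order.close_job(): hands the job in; it is judged then, once.
Trained networks look in the newest picture that a camera, given by its name, has taken for a name from the list of things; names that differ only in an ending like _2 or _b are one class to them, and where a whole thing is asked for, a point or a joint stands for the part that bears it (a point fixed in the world has none). Each returns a list of dicts, best first, with "confidence" (0 to 1); they miss things now and then, are a little off and sometimes report something else, mostly with a low value. They report only what shows in the picture. A call takes as long as a camera call.
- nets.search_frame(thing, camera): "position" ([x, y, z] in m, in world coordinates, good to about 4 mm: the middle of the surface that is visible of it).
- nets.silhouettes(thing, camera): "pixels" (400x640 bool, what is visible of it).
- nets.pinpoint(thing, camera): "position" ([x, y, z] in m, in world coordinates, good to about 4 mm: a listed point, or the origin of a listed thing).
The state is a dict: "t": time; "qpos": joint angles; "qd": joint speeds; "joint_efforts": joint torques, N m; "position": TCP position; "orientation": TCP orientation; "contact_force": force on the tool from outside, world axes, zero at the start; "torque": the same for the moment, N m; "gripper_width": finger opening in m; "gripper_force": force on a finger pad.
Only numpy, scipy, OpenCV 4.12 (cv2) and the standard library are available. Lean on these libraries where they do the work, as an engineer would, in place of code of your own. Each camera call takes 0.05 s, during which the arm holds its last target. There are 200 camera calls.

## Working session

There is one attempt and no reset: what is moved stays moved. The work goes in short steps, Python scripts to look and compute and a tool call to move; the robot and the scene stay as the last step left them, time stands still between calls to the robot, and variables do not carry over. Pictures are saved under pics/ and viewed, at most 10 in all, crops included, and the job is handed in when it is done.

Besides the shell and the picture viewer there is one more tool, called after ">>>" as name([rows], argument=value, ...), one row to a line, values as JSON. jog_arm: Moves the arm, as the interface text tells. Its arguments: {"type":"object","properties":{"increments":{"type":"array"},"fingers":{"type":"number"},"force":{"type":"number"}},"required":["increments"]}

```bash
mkdir -p pics
cat > h.py <<'E'
import numpy as np, cv2
from rig import read_state, camera, order, nets, env
np.set_printoptions(precision=4,suppress=True)
def best(f,t,c):
    r=f(t,c); return (np.round(r[0]['position'],4),round(r[0]['confidence'],2)) if r else None
def world(c,u,v):
    K=c['intrinsics'];z=c['z_map'][v,u];p=np.stack([(u-K[0,2])/K[0,0]*z,(v-K[1,2])/K[1,1]*z,z],-1)
    return p@np.array(c['attitude']).T+c['eye']
def show():
    s=read_state();print(round(s['t'],2),s['position'],'\n',np.array(s['orientation']),'q',np.array(s['qpos']),'F',s['contact_force'],'w',s['gripper_width'],s['gripper_force'])
E
python3 - <<'E'
from h import *
show();print('tips',env.tcp_to_tips,[a for a in dir(env) if a[0]!='_'])
for n in ('top','side'):
    c=camera(n);cv2.imwrite(f'pics/{n}1.png',c['pixels'][:,:,::-1]);print(n,c['eye'],np.array(c['attitude']).ravel())
    for t in ['sleeve','sleeve_center','sander','spindle_seat','console','guard','bar_top','square_top','round_top','cross_top','glue_jar','last','wax_tin','tape_roll','hammer','brush']:
        print(t,best(nets.pinpoint,t,n))
E
```

```text
0.0 [0.2195 0.6113 0.2264] 
 [[-0.9411  0.338  -0.0009]
 [ 0.338   0.9411 -0.0016]
 [ 0.0003 -0.0018 -1.    ]] q [60.2666 14.0824 89.3233 -0.0023 76.6995 -9.9765] F [ 0.1414 -0.277  -0.0393] w 0.093670261787409 0.0
tips 0.022 ['IKError', 'tcp_to_tips']
top [ 0.3627 -0.0466  1.2815] [ 0.0167 -0.9866  0.1623 -0.9998 -0.0153  0.0095 -0.0069 -0.1624 -0.9867]
sleeve (array([ 0.6112, -0.3174,  0.0005]), 0.84)
sleeve_center (array([ 0.6109, -0.3167,  0.0433]), 0.81)
sander (array([ 0.516 , -0.1284,  0.0013]), 0.96)
spindle_seat (array([ 0.5127, -0.1231,  0.0522]), 0.85)
console (array([0.5352, 0.2361, 0.0022]), 0.63)
guard (array([0.5294, 0.2509, 0.2078]), 0.87)
bar_top (array([0.5605, 0.2475, 0.1113]), 0.44)
square_top (array([0.5097, 0.2264, 0.1118]), 0.52)
round_top (array([0.4618, 0.2017, 0.1089]), 0.43)
cross_top (array([0.61  , 0.2663, 0.1085]), 0.65)
glue_jar (array([ 0.4662, -0.3575,  0.001 ]), 0.74)
last (array([ 0.7482, -0.1668, -0.0012]), 0.86)
wax_tin (array([ 0.3721,  0.0585, -0.0011]), 0.68)
tape_roll (array([0.7142, 0.0331, 0.0017]), 0.57)
hammer (array([ 0.2923, -0.2711,  0.
[... 265 characters left out ...]
), 0.75)
sander (array([ 0.5163, -0.1291,  0.0049]), 0.85)
spindle_seat (array([ 0.5141, -0.125 ,  0.0552]), 0.82)
console (array([0.5305, 0.2412, 0.0001]), 0.58)
guard (array([0.5328, 0.2472, 0.2066]), 0.81)
bar_top (array([0.5615, 0.2461, 0.111 ]), 0.5)
square_top (array([0.5158, 0.2267, 0.1174]), 0.67)
round_top (array([0.4591, 0.2008, 0.1095]), 0.69)
cross_top (array([0.5334, 0.2495, 0.2045]), 0.73)
glue_jar (array([ 0.4632, -0.3573,  0.0038]), 0.67)
last (array([ 0.7442, -0.1645, -0.003 ]), 0.59)
wax_tin (array([0.3696, 0.0628, 0.0016]), 0.57)
tape_roll (array([0.7173, 0.0277, 0.0032]), 0.85)
hammer (array([ 0.2932, -0.2644,  0.0041]), 0.84)
brush (array([0.753 , 0.1902, 0.0023]), 0.65)
```

View pics/top1.png

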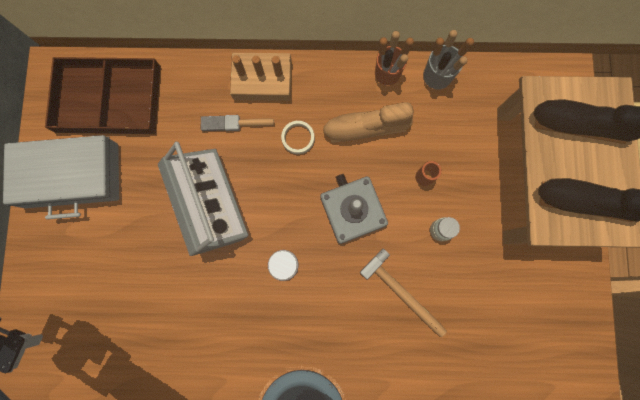

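View pics/side1.png

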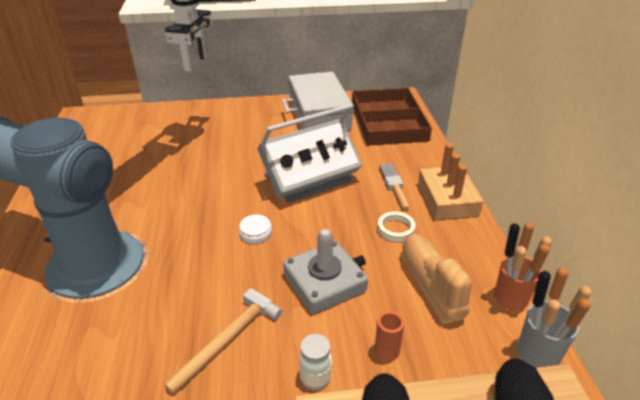

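The pictures show the sleeve at top (429,173) and side (389,338). The sander is at top (354,208) and the console at top (203,200), with its face towards −y. From left to right along +x, the keys are round, square, bar and cross (side view (287,161), (305,155), (322,149), (340,144)). I'll now refine the sleeve, spindle and console positions from depth.

Run:
```python
from h import *
from scipy.optimize import least_squares
def circ(P,r):
    f=lambda p:np.hypot(P[:,0]-p[0],P[:,1]-p[1])-r
    s=least_squares(f,P[:,:2].mean(0)-[0,0],loss='soft_l1',f_scale=.001);return s.x,np.abs(s.fun).mean(),len(P)
for n in ('top','side'):
    c=camera(n);vv,uu=np.mgrid[:400,:640];W=world(c,uu,vv);ok=c['z_map']>0
    d=np.hypot(W[...,0]-.611,W[...,1]+.319)
    P=W[ok&(d<.045)&(W[...,2]>.02)&(W[...,2]<.083)]
    o=P[np.hypot(P[:,0]-.611,P[:,1]+.319)>.0215]
    print(n,'sleeve side',circ(o,.025));T=W[ok&(d<.04)&(W[...,2]>.087)];print(' rim',circ(T,.022),T[:,2].mean())
    d=np.hypot(W[...,0]-.514,W[...,1]+.125)
    P=W[ok&(d<.03)&(W[...,2]>.065)&(W[...,2]<.131)];print(' spindle',circ(P,.0165))
    T=W[ok&(d<.03)&(W[...,2]>.143)];print(' tip',T.mean(0),len(T))
    F=W[ok&(d<.06)&(abs(W[...,2]-.055)<.003)];print(' flange',F.mean(0),len(F))
    # console face plane
    cc=np.array([.535,.235]);m=ok&(np.hypot(W[...,0]-.535,W[...,1]-.236)<.15)&(W[...,2]>.03)&(W[...,2]<.16)
    for t in ['console']:
        s=nets.silhouettes(t,n)
        P=W[m&s[0]['pixels']]
        b=None;rng=np.random.default_rng(0)
        for _ in range(600):
            q=P[rng.choice(len(P),3,False)];nn=np.cross(q[1]-q[0],q[2]-q[0]);L=np.linalg.norm(nn)
            if L<1e-5: continue
            nn/=L;nn*=np.sign(nn[2])
            if abs(nn[2]-.788)>.06: continue
            k=abs((P-q[0])@nn)<.003
            if b is None or k.sum()>b.sum(): b=k
        Q=P[b];ctr=Q.mean(0);nn=np.linalg.svd(Q-ctr,full_matrices=False)[2][2];nn*=np.sign(nn[2]);print(' face',ctr,nn,len(Q))
    for t in ['bar_key','square_key','round_key','cross_key']:
        s=nets.silhouettes(t,n)
        for e in s[:2]:
            k=e['pixels'];M=W[k&ok];h=(M-ctr)@nn;print('  ',t,round(e['confidence'],2),M[h>.008].mean(0),np.median(h),k.sum())
    for t in ['sleeve_center','spindle_seat','guard']: print(t,best(nets.pinpoint,t,n))
```

```text
top sleeve side (array([ 0.6111, -0.3162]), np.float64(0.00047166827011842184), 121)
 rim (array([ 0.6102, -0.3153]), np.float64(0.0015960732179650869), 107) 0.09036990092278924
 spindle (array([ 0.5153, -0.1238]), np.float64(0.0002518801927954713), 46)
 tip [ 0.5151 -0.1235  0.1474] 79
 flange [ 0.512  -0.1214  0.055 ] 335
 face [0.5279 0.2477 0.1043] [ 0.2352 -0.5606  0.794 ] 2555
   bar_key 0.62 [0.5597 0.2488 0.1123] 0.01304633916753015 164
   bar_key 0.61 [ 0.6094 -0.3147  0.0558] 0.2987382858253715 457
   square_key 0.6 [0.5103 0.2285 0.1123] 0.012628738559032387 183
   round_key 0.72 [0.6096 0.2695 0.1117] 0.012624093282483465 151
   round_key 0.51 [0.4603 0.2071 0.1122] 0.012609085035223639 170
   cross_key 0.63 [0.6094 0.2694 0.1116] 0.012393387539898021 168
   cross_key 0.57 [0.5598 0.2486 0.1126] 0.01304633916753015 174
sleeve_center (array([0.6119, 0.2658, 0.1101]), 0.67)
spindle_seat (array([ 0.5121, -0.1258,  0.0534]), 0.97)
guard (array([0.5289, 0.2475, 0.2099]), 0.78)
side sleeve side (array([ 0.6094, -0.3178]), np.float64(0.0007189780715112142), 564)
 rim (array([ 0.
[... 203 characters left out ...]
 -0.1341  0.0543] 397
 face [0.5237 0.2358 0.0968] [ 0.2405 -0.5699  0.7858] 2154
   bar_key 0.62 [0.7511 0.1548 0.0158] 0.008500438348885673 549
   bar_key 0.45 [0.5592 0.2439 0.1092] 0.012667111009425303 187
   square_key 0.66 [0.5092 0.2232 0.1089] 0.01314050743478393 136
   square_key 0.56 [0.5593 0.2434 0.1088] 0.01304227381492578 162
   round_key 0.6 [0.4581 0.2023 0.1091] 0.012841991980326763 133
   round_key 0.41 [0.5193 0.2454 0.1989] -0.0008286841784012202 4713
   cross_key 0.62 [0.608  0.2649 0.1093] 0.012527696347778214 145
sleeve_center (array([ 0.6129, -0.3188,  0.0456]), 0.87)
spindle_seat (array([ 0.5109, -0.1246,  0.0594]), 0.84)
guard (array([0.5306, 0.2486, 0.206 ]), 0.79)
```

>>> jog_arm([
  [[-3,-3,-5,0],[-7,-7.5,-9,0],[-11,-12,-9,0],[-15,-16.5,-9,0],[-19.5,-21,-9,0],[-24,-26,-9,0],[-28,-30.5,-9,0],[-32,-35,-9,0],[-36.5,-39.5,-9,0],[-41,-44.5,-9,0],[-45,-49,-9,0],[-49,-53.5,-9,0]],
], fingers=1, force=25)

```text
t: 4.1
position: [0.4972, -0.0513, 0.3178]
orientation: [[-0.941, 0.338, 0.001], [0.338, 0.941, -0.0], [-0.001, 0.0, -1.0]]
contact_force: [1.5, 1.0, 0.3]
gripper_width: 0.0941
gripper_force: 0.0
```

>>> jog_arm([
  [[-4.5,-4.9,0,0],[-9,-9.8,1,0],[-13.5,-14.6,4,0],[-18,-19.5,7,0],[-19.1,-20.75,11,0],[-19.1,-20.75,15,0],[-19.1,-20.75,19,0],[-19.1,-20.75,22,0],[-19.1,-20.75,24.9,0],[-19.1,-20.75,24.9,0]],
])

```text
t: 5.35
position: [0.6047, -0.3078, 0.0656]
orientation: [[-0.941, 0.338, -0.005], [0.338, 0.941, 0.003], [0.005, 0.002, -1.0]]
contact_force: [-0.3, 0.5, -0.6]
gripper_width: 0.0937
gripper_force: 0.0
```

>>> jog_arm([
  [[0,0,0,0],[0,0,0,0],[0,0,0,0],[0,0,0,0]],
], fingers=-1, force=25)

```text
t: 5.85
position: [0.6066, -0.3099, 0.0695]
orientation: [[-0.941, 0.338, 0.001], [0.338, 0.941, -0.002], [-0.002, -0.002, -1.0]]
contact_force: [-0.6, -2.6, 1.8]
gripper_width: 0.0576
gripper_force: 1.2
```

>>> jog_arm([
  [[0,0,0,0],[-0.3,-0.3,0,0],[-0.6,-0.5,0,0],[-0.6,-0.5,0,0],[-0.6,-0.5,0,0]],
], fingers=1)

```text
t: 6.48
position: [0.6103, -0.3157, 0.0683]
orientation: [[-0.941, 0.338, -0.0], [0.338, 0.941, 0.0], [0.0, 0.0, -1.0]]
contact_force: [-0.1, 0.2, -0.3]
gripper_width: 0.094
gripper_force: 0.0
```

```bash
cat >> h.py <<'E'
from scipy.optimize import least_squares
def sleeve(n,x,y,z0,z1):
    c=camera(n);vv,uu=np.mgrid[:400,:640];W=world(c,uu,vv);s=nets.silhouettes('sleeve',n)
    S=s[0]['pixels']&(c['z_map']>0);P=W[S];d=np.hypot(P[:,0]-x,P[:,1]-y)
    P=P[(d<.04)&(P[:,2]>z0)&(P[:,2]<z1)];P=P[(np.hypot(P[:,0]-x,P[:,1]-y)>.0205)]
    f=lambda p:np.hypot(P[:,0]-p[0],P[:,1]-p[1])-.025
    r=least_squares(f,[x,y],loss='soft_l1',f_scale=.001);print(n,'sleeve',r.x,np.abs(r.fun).mean(),len(P),'zrange',np.percentile(W[S][:,2],[1,50,99]))
    return c
E
python3 - <<'E'
from h import *
show()
for n in ('top','side'): sleeve(n,.610,-.317,.015,.09)
E
```

```text
6.47 [ 0.6103 -0.3157  0.0683] 
 [[-0.9411  0.338  -0.0002]
 [ 0.338   0.9411  0.0002]
 [ 0.0002  0.0001 -1.    ]] q [ -36.7854   28.5039   88.3571    0.0035   63.1535 -107.0291] F [-0.1051  0.1898 -0.3244] w 0.09395770821688484 0.0Traceback (most recent call last):
  File "<stdin>", line 3, in <module>
  File "h.py", line 14, in sleeve
    S=s[0]['pixels']&(c['z_map']>0);P=W[S];d=np.hypot(P[:,0]-x,P[:,1]-y)
      ~^^^
IndexError: list index out of range
```

Run:
```python
from h import *
sleeve('side',.610,-.317,.015,.04)
```

```text
side sleeve [ 0.6098 -0.3162] 0.0005437617957338613 121 zrange [0.0013 0.0313 0.14  ]
```

>>> jog_arm([
  [[0,0,0,0],[0,0,0,0],[0,0,0,0],[0,0,0,0],[0,0,0,0],[0,0,0,0],[0,0,0,0]],
], fingers=-1, force=25)

```text
t: 7.55
position: [0.6103, -0.3158, 0.0684]
orientation: [[-0.941, 0.338, -0.0], [0.338, 0.941, -0.0], [-0.0, -0.0, -1.0]]
contact_force: [-0.4, -0.8, 0.2]
gripper_width: 0.0487
gripper_force: 24.9
```

>>> jog_arm([
  [[0,0,-2,0],[0,0,-6,0],[0,0,-11,0],[0,0,-16,0],[2,2,-19,0],[5,5,-19,0],[9,8.6,-19,0],[12.5,12,-19,0],[15,14.3,-19,0],[15.5,14.8,-19,0],[15.5,14.8,-19,0],[15.5,14.8,-19,0]],
])

```text
t: 9.05
position: [0.5149, -0.125, 0.2588]
orientation: [[-0.941, 0.339, 0.0], [0.339, 0.941, -0.0], [-0.001, -0.0, -1.0]]
contact_force: [-0.2, 0.8, -2.1]
gripper_width: 0.0486
gripper_force: 24.9
```

Run:
```python
from h import *
show()
c=sleeve('side',.514,-.1245,.195,.235)
cv2.imwrite('pics/side2.png',c['pixels'][120:320,220:440,::-1].repeat(3,0).repeat(3,1))
```

```text
9.05 [ 0.5149 -0.125   0.2588] 
 [[-0.9408  0.3389  0.0005]
 [ 0.3389  0.9408 -0.0004]
 [-0.0006 -0.0003 -1.    ]] q [-25.9107  -3.7474 104.9644  -0.012   78.7486 -96.0994] F [-0.2288  0.7533 -2.0562] w 0.048631431386560134 24.890705680008978
side sleeve [ 0.5146 -0.1251] 0.0008205986165704837 387 zrange [0.1907 0.2295 0.2802]
```

View pics/side2.png

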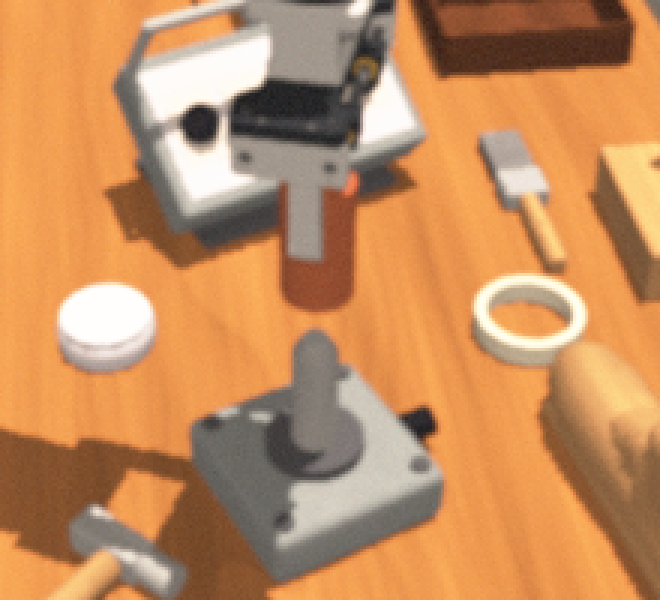

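The crop shows the sleeve held upright at (318,240), directly above the spindle tip at (315,335).

>>> jog_arm([
  [[0.1,-0.05,0,0],[0.1,-0.05,2,0],[0.1,-0.05,4,0],[0.1,-0.05,5.2,0],[0.1,-0.05,6.2,0],[0.1,-0.05,7.2,0],[0.1,-0.05,8,0],[0.1,-0.05,8,0]],
])

```text
t: 10.15
position: [0.513, -0.124, 0.1778]
orientation: [[-0.941, 0.338, -0.001], [0.338, 0.941, 0.001], [0.001, 0.0, -1.0]]
contact_force: [-0.2, -0.6, -2.0]
gripper_width: 0.0488
gripper_force: 24.9
```

>>> jog_arm([
  [[0,0,1.2,0],[0,0,2.4,0],[0,0,3.6,0],[0,0,4.4,0],[0,0,4.9,0],[0,0,5.2,0],[0,0,5.4,0],[0,0,5.5,0],[0,0,5.5,0]],
])

```text
t: 11.28
position: [0.5134, -0.1242, 0.1236]
orientation: [[-0.941, 0.338, 0.0], [0.338, 0.941, -0.0], [-0.0, -0.0, -1.0]]
contact_force: [-0.5, -0.0, -1.8]
gripper_width: 0.0489
gripper_force: 24.9
```

>>> jog_arm([
  [[0,0,0.1,0],[0,0,0.15,0],[0,0,0.2,0],[0,0,0.2,0]],
])

```text
t: 11.78
position: [0.5138, -0.1244, 0.1234]
orientation: [[-0.941, 0.338, 0.0], [0.338, 0.941, -0.0], [-0.0, -0.0, -1.0]]
contact_force: [-5.1, 0.3, 9.5]
gripper_width: 0.0488
gripper_force: 24.9
```

>>> jog_arm([
  [[0,0,-0.15,0],[0,0,-0.15,0],[0,0,-0.15,0],[0,0,-0.15,0],[0,0,-0.15,0],[0,0,-3,0],[0,0,-8,0],[0,0,-13,0],[0,0,-17,0]],
], fingers=1)

```text
t: 12.9
position: [0.5135, -0.1243, 0.2938]
orientation: [[-0.941, 0.338, 0.002], [0.338, 0.941, -0.001], [-0.002, -0.0, -1.0]]
contact_force: [0.9, -0.6, -0.8]
gripper_width: 0.0939
gripper_force: 0.0
```

Run:
```python
from h import *
show()
c=sleeve('side',.514,-.1245,.07,.13)
```

```text
12.9 [ 0.5135 -0.1243  0.2938] 
 [[-0.9411  0.338   0.0016]
 [ 0.338   0.9411 -0.0008]
 [-0.0018 -0.0002 -1.    ]] q [-25.9082  -5.4136 102.8884  -0.0026  82.419  -96.1521] F [ 0.9287 -0.5982 -0.8225] w 0.09386211517819583 0.0Traceback (most recent call last):
  File "<stdin>", line 3, in <module>
  File "h.py", line 14, in sleeve
    S=s[0]['pixels']&(c['z_map']>0);P=W[S];d=np.hypot(P[:,0]-x,P[:,1]-y)
      ~^^^
IndexError: list index out of range
```

Run:
```python
from h import *
c=camera('side');vv,uu=np.mgrid[:400,:640];W=world(c,uu,vv)
d=np.hypot(W[...,0]-.514,W[...,1]+.1245);P=W[(d<.03)&(W[...,2]>.06)&(W[...,2]<.2)]
print(np.percentile(P[:,2],[90,97,99,100]),P[P[:,2]<.13].mean(0),len(P))
cv2.imwrite('pics/side3.png',c['pixels'][180:330,260:410,::-1].repeat(3,0).repeat(3,1))
```

```text
[0.1446 0.1476 0.1487 0.15  ] [ 0.5104 -0.1439  0.0963] 999
```

View pics/side3.png

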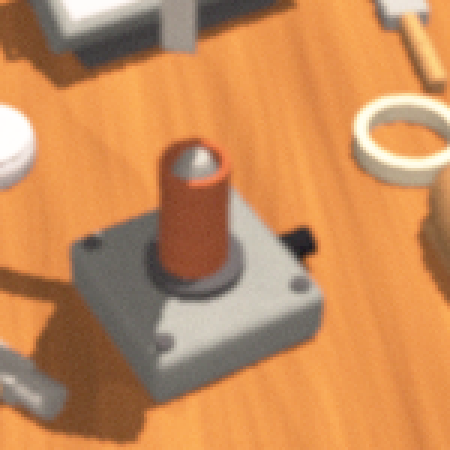

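>>> jog_arm([
  [[2.4,-4,0,0.15],[4.9,-8,0,0.3],[7.3,-12,0,0.45],[9.7,-16,0,0.6],[12.2,-20,0,0.75],[14.6,-24,0,0.83],[17,-27.4,0,0.83],[17,-27.4,0,0.83]],
], fingers=-1)

```text
t: 14.05
position: [0.2589, -0.325, 0.2895]
orientation: [[-0.381, 0.924, -0.001], [0.924, 0.381, 0.003], [0.003, -0.0, -1.0]]
contact_force: [0.6, 0.1, -0.5]
gripper_width: 0.0174
gripper_force: 0.0
```

The crop shows the sleeve fully down on the flange at (195,215), with the spindle tip showing through the top. Next I'll see how the arm handles a pose at the inner edge of its reach.

>>> jog_arm([
  [[4,0,0,0],[8,0,0,0],[12,0,0,0],[16,0,0,0],[20,0,0,0]],
])

```text
t: 14.68
position: [0.1902, -0.1432, 0.2908]
orientation: [[-0.387, 0.922, -0.007], [0.922, 0.387, 0.009], [0.011, -0.003, -1.0]]
contact_force: [-22.6, 28.3, 5.4]
gripper_width: 0.0007
gripper_force: 0.0
```

```bash
python3 -c "
from h import *
show()"
```

```text
14.68 [ 0.1902 -0.1432  0.2908] 
 [[-0.387   0.922  -0.0074]
 [ 0.922   0.3871  0.0087]
 [ 0.0108 -0.0034 -0.9999]] q [-64.9991 -58.2686 136.1628  -0.1766 102.7341 -87.81  ] F [-22.6496  28.3028   5.3631] w 0.0006950453889371489 0.0
```

>>> jog_arm([
  [[-1,0,0,0],[-2,0,0,0],[-2,0,0,0]],
])

```text
t: 15.05
position: [0.1984, -0.1636, 0.2915]
orientation: [[-0.386, 0.922, -0.006], [0.922, 0.386, 0.006], [0.008, -0.003, -1.0]]
contact_force: [0.4, 0.1, 0.1]
gripper_width: 0.0006
gripper_force: 0.0
```

```bash
python3 -c "
from h import *
show()"
```

```text
15.05 [ 0.1984 -0.1636  0.2915] 
 [[-0.3863  0.9224 -0.0058]
 [ 0.9224  0.3863  0.0059]
 [ 0.0077 -0.0031 -1.    ]] q [-65.3092 -53.7305 134.3183  -0.163   99.8569 -88.0598] F [0.3801 0.1257 0.0808] w 0.0006197645219013032 0.0
```

>>> jog_arm([
  [[0.7,0,0,0],[1.2,0,0,0],[1.6,0,0,0],[2.2,0,0,0],[3,0,0,0],[4,0,0,0],[5,0,0,0]],
])

```text
t: 15.92
position: [0.1968, -0.1289, 0.2944]
orientation: [[-0.386, 0.922, -0.018], [0.922, 0.386, 0.012], [0.018, -0.012, -1.0]]
contact_force: [0.3, -0.5, -0.5]
gripper_width: 0.0002
gripper_force: 0.0
```

```bash
python3 -c "
from h import *
show()"
```

```text
15.93 [ 0.1968 -0.1289  0.2944] 
 [[-0.3857  0.9224 -0.0179]
 [ 0.9224  0.386   0.0121]
 [ 0.018  -0.0118 -0.9998]] q [-61.1142 -58.2048 135.7816  -0.5793 103.522  -83.9427] F [ 0.3176 -0.4796 -0.4997] w 0.0001707364129188172 0.0
```

Run:
```python
from h import *
D=np.array([[14.0824,89.3233,.2195,.6113,.2264],[28.5039,88.3571,.6103,-.3157,.0683],[-3.7474,104.9644,.5149,-.125,.2588],[-5.4136,102.8884,.5135,-.1243,.2938],[-53.7305,134.3183,.1984,-.1636,.2915]])
q2,q3=np.radians(D[:,0]),np.radians(D[:,1]);r=np.sqrt(D[:,2]**2+D[:,3]**2-.1125**2);z=D[:,4]
def f(p):
    a,L1,L2,h,e=p
    return np.r_[a+L1*np.sin(q2)+L2*np.sin(q2+q3+e)-r,h+L1*np.cos(q2)+L2*np.cos(q2+q3+e)-z]
s=least_squares(f,[0,.45,.45,.1,0]);print(s.x,abs(s.fun).max())
c=camera('side');vv,uu=np.mgrid[:400,:640];W=world(c,uu,vv);ok=c['z_map']>0
for v in (2,20,50,80,100):
  print(v,[W[v,u].round(2).tolist() for u in (20,100,250,400)])
s=nets.silhouettes('console','side')
```

```text
[-0.0012  0.4209  0.5731  0.0134  0.1136] 0.00095730067512656
2 [[-0.07, 0.26, 0.51], [0.07, 0.33, 0.48], [0.4, 1.27, 0.18], [1.0, 1.2, 0.18]]
20 [[-0.1, 0.31, 0.46], [0.16, -0.05, 0.57], [0.39, 1.19, 0.14], [1.01, 1.2, 0.11]]
50 [[-0.53, 1.22, 0.05], [0.19, -0.18, 0.57], [0.38, 1.19, 0.01], [1.03, 1.2, -0.02]]
80 [[-0.52, 1.12, -0.03], [0.18, -0.18, 0.53], [0.37, 1.19, -0.12], [1.04, 1.2, -0.16]]
100 [[-0.53, 1.07, -0.1], [-0.65, 2.37, -0.75], [0.37, 0.77, -0.0], [0.89, 0.69, 0.01]]
```

>>> jog_arm([
  [[0.6,5,-1.5,0],[1.3,10,-3,0],[2,15.5,-5,0],[2.6,20.5,-7,0],[3.3,25.5,-7,0],[8,28.3,-7,0],[12.8,31,-7,0],[17.6,34,-7,0],[22.4,36.8,-7,0],[27.6,36.3,-7,0],[32.9,35.8,-7,0],[38.2,35.3,-7,0]],
])

```text
t: 17.52
position: [0.3753, 0.36, 0.3669]
orientation: [[-0.386, 0.922, -0.018], [0.922, 0.386, 0.012], [0.018, -0.012, -1.0]]
contact_force: [1.6, -0.2, -0.1]
gripper_width: 0.0005
gripper_force: 0.0
```

>>> jog_arm([
  [[5.3,-0.5,0,0],[10.5,-1,0,0],[15.8,-1.5,0,0],[20.2,-4.2,0,0],[24.6,-6.9,0,0],[28.9,-9.6,0,0],[33.3,-12.3,0,0],[37.7,-15,0,0],[42.1,-17.6,0,0],[45.1,-21.7,0,0],[48.1,-25.9,0,0],[51.1,-30,0,0]],
])

```text
t: 19.02
position: [-0.0993, 0.7144, 0.3794]
orientation: [[-0.386, 0.922, -0.018], [0.922, 0.386, 0.012], [0.018, -0.012, -1.0]]
contact_force: [0.7, 1.6, -0.5]
gripper_width: 0.0005
gripper_force: 0.0
```

```bash
python3 -c "
from h import *
show()"
```

```text
19.02 [-0.0993  0.7144  0.3794] 
 [[-0.3857  0.9225 -0.0177]
 [ 0.9225  0.3859  0.0116]
 [ 0.0175 -0.0118 -0.9998]] q [88.5589 19.0634 67.5967  1.0314 92.6993 65.9172] F [ 0.7171  1.5731 -0.5429] w 0.0005034727919830249 0.0
```

>>> jog_arm([
  [[2.5,-4.2,0,0],[5,-8.5,0,0],[7.5,-12.7,0,0],[10,-17,0,0],[12.4,-21.2,0,0],[14.9,-25.4,0,0],[17.4,-29.7,0,0],[17.4,-29.7,0,0]],
])

```text
t: 20.02
position: [-0.4427, 0.7592, 0.3821]
orientation: [[-0.39, 0.921, -0.017], [0.921, 0.39, 0.008], [0.014, -0.012, -1.0]]
contact_force: [1.1, -0.0, -0.4]
gripper_width: 0.0002
gripper_force: 0.0
```

>>> jog_arm([
  [[1,0,-0.4,0],[2,0,-0.8,0],[3,0,-1.2,0],[4,0,-1.6,0],[6,0,-2.4,0],[10,0,-4,0],[15,0,-6,0]],
])

```text
t: 20.9
position: [-0.4492, 0.8106, 0.4083]
orientation: [[-0.384, 0.923, -0.039], [0.921, 0.386, 0.05], [0.061, -0.016, -0.998]]
contact_force: [-0.4, 0.4, 0.2]
gripper_width: -0.0001
gripper_force: 0.0
```

```bash
python3 -c "
from h import *
show()"
```

```text
20.9 [-0.4492  0.8106  0.4083] 
 [[-0.3839  0.9226 -0.0385]
 [ 0.9214  0.3855  0.05  ]
 [ 0.0609 -0.0163 -0.998 ]] q [111.7376  58.4126   7.4271   1.0584 110.6784  89.4916] F [-0.4285  0.3896  0.2238] w -8.886048149398527e-05 0.0
```

>>> jog_arm([
  [[6,0,-2,0],[12,0,-4,0],[20,0,-6,0],[30,0,-8,0],[40,0,-10,0]],
])

```text
t: 21.52
position: [-0.4401, 0.8328, 0.3985]
orientation: [[-0.382, 0.922, -0.058], [0.918, 0.386, 0.086], [0.102, -0.02, -0.995]]
contact_force: [-0.2, 0.2, -0.7]
gripper_width: 0.0007
gripper_force: 0.0
```

>>> jog_arm([
  [[6,0,0,0],[20,0,0,0]],
])

```text
t: 21.78
position: [-0.4417, 0.855, 0.3753]
orientation: [[-0.38, 0.922, -0.077], [0.914, 0.387, 0.123], [0.143, -0.024, -0.989]]
contact_force: [-0.1, 0.7, -0.4]
gripper_width: 0.0005
gripper_force: 0.0
```

```bash
python3 -c "
from h import *
show()"
```

```text
21.77 [-0.4417  0.855   0.3753] 
 [[-0.3795  0.922  -0.0769]
 [ 0.9141  0.3865  0.1227]
 [ 0.1429 -0.0238 -0.9895]] q [110.1405  60.6805   7.331    1.77   103.833   88.0392] F [-0.0707  0.7057 -0.4336] w 0.0005316323937381811 0.0
```

>>> jog_arm([
  [[6,3,-1,0],[15,6,-2,0]],
])

```text
t: 22.02
position: [-0.4029, 0.8875, 0.3737]
orientation: [[-0.374, 0.923, -0.094], [0.909, 0.384, 0.163], [0.186, -0.024, -0.982]]
contact_force: [0.1, -0.0, 0.6]
gripper_width: 0.0004
gripper_force: 0.0
```

>>> jog_arm([
  [[6,3,-1,0],[15,6,-2,0]],
])

```text
t: 22.28
position: [-0.3694, 0.9141, 0.3743]
orientation: [[-0.369, 0.923, -0.11], [0.901, 0.384, 0.201], [0.228, -0.024, -0.973]]
contact_force: [0.2, 1.1, 0.2]
gripper_width: 0.0004
gripper_force: 0.0
```

>>> jog_arm([
  [[20,2,-4,0]],
])

```text
t: 22.4
position: [-0.3689, 0.9229, 0.3792]
orientation: [[-0.366, 0.922, -0.123], [0.893, 0.385, 0.234], [0.263, -0.025, -0.964]]
contact_force: [-0.2, 0.6, 0.1]
gripper_width: 0.0005
gripper_force: 0.0
```

>>> jog_arm([
  [[20,2,-4,0]],
])

```text
t: 22.52
position: [-0.3686, 0.9307, 0.3892]
orientation: [[-0.363, 0.922, -0.138], [0.882, 0.387, 0.269], [0.301, -0.024, -0.953]]
contact_force: [-0.0, 0.3, 0.4]
gripper_width: 0.0004
gripper_force: 0.0
```

>>> jog_arm([
  [[15,5,-4,0]],
])

```text
t: 22.65
position: [-0.355, 0.9408, 0.4022]
orientation: [[-0.359, 0.921, -0.15], [0.871, 0.388, 0.301], [0.335, -0.023, -0.942]]
contact_force: [-1.1, 0.4, -0.6]
gripper_width: 0.0006
gripper_force: 0.0
```

>>> jog_arm([
  [[15,5,-4,0]],
])

```text
t: 22.78
position: [-0.3385, 0.9512, 0.4168]
orientation: [[-0.352, 0.922, -0.16], [0.86, 0.386, 0.333], [0.369, -0.02, -0.929]]
contact_force: [0.3, 0.2, 0.6]
gripper_width: 0.0003
gripper_force: 0.0
```

>>> jog_arm([
  [[15,4,-4,0]],
])

```text
t: 22.9
position: [-0.3267, 0.9588, 0.4325]
orientation: [[-0.345, 0.923, -0.17], [0.848, 0.384, 0.365], [0.403, -0.018, -0.915]]
contact_force: [0.1, -0.5, -0.8]
gripper_width: 0.0004
gripper_force: 0.0
```

>>> jog_arm([
  [[15,4,-4,0]],
])

```text
t: 23.02
position: [-0.3167, 0.9649, 0.4492]
orientation: [[-0.339, 0.924, -0.18], [0.834, 0.383, 0.397], [0.435, -0.016, -0.9]]
contact_force: [0.8, -0.8, 0.1]
gripper_width: 0.0008
gripper_force: 0.0
```

```bash
python3 -c "
from h import *
show()"
```

```text
23.02 [-0.3167  0.9649  0.4492] 
 [[-0.3386  0.9235 -0.1802]
 [ 0.8341  0.3832  0.3967]
 [ 0.4354 -0.016  -0.9001]] q [100.2351  57.494    7.2944   6.1353  90.0705  79.2855] F [ 0.8399 -0.8432  0.0989] w 0.0007857525494751768 0.0
```

>>> jog_arm([
  [[15,1,0,0]],
])

```text
t: 23.15
position: [-0.3192, 0.973, 0.456]
orientation: [[-0.33, 0.924, -0.19], [0.818, 0.381, 0.431], [0.471, -0.013, -0.882]]
contact_force: [-0.1, 0.2, 0.1]
gripper_width: 0.0005
gripper_force: 0.0
```

>>> jog_arm([
  [[15,1,0,0]],
])

```text
t: 23.28
position: [-0.3238, 0.9797, 0.4601]
orientation: [[-0.325, 0.924, -0.201], [0.802, 0.382, 0.46], [0.501, -0.012, -0.865]]
contact_force: [0.1, -0.2, -0.5]
gripper_width: 0.0001
gripper_force: 0.0
```

>>> jog_arm([
  [[15,1,0,0]],
])

```text
t: 23.4
position: [-0.3263, 0.9857, 0.4686]
orientation: [[-0.318, 0.925, -0.21], [0.784, 0.381, 0.49], [0.533, -0.009, -0.846]]
contact_force: [0.6, 0.3, 0.5]
gripper_width: 0.0009
gripper_force: 0.0
```

>>> jog_arm([
  [[15,1,0,0]],
])

```text
t: 23.52
position: [-0.3278, 0.9909, 0.4802]
orientation: [[-0.309, 0.925, -0.219], [0.765, 0.379, 0.52], [0.565, -0.007, -0.825]]
contact_force: [0.7, -0.3, 0.2]
gripper_width: 0.0004
gripper_force: 0.0
```

```bash
python3 -c "
from h import *
show()"
```

```text
23.52 [-0.3278  0.9909  0.4802] 
 [[-0.3094  0.9253 -0.2193]
 [ 0.7651  0.3792  0.5204]
 [ 0.5647 -0.0068 -0.8253]] q [100.3655  56.7356   7.315    7.0791  82.2592  79.3704] F [ 0.7013 -0.3179  0.152 ] w 0.0004244240639290082 0.0
```

>>> jog_arm([
  [[15,0,0,0]],
])

```text
t: 23.65
position: [-0.3321, 0.994, 0.4936]
orientation: [[-0.3, 0.926, -0.228], [0.745, 0.377, 0.55], [0.595, -0.005, -0.803]]
contact_force: [-0.1, 0.4, 0.0]
gripper_width: 0.0003
gripper_force: 0.0
```

>>> jog_arm([
  [[9,-1,0,0]],
])

```text
t: 23.78
position: [-0.3425, 0.9939, 0.5083]
orientation: [[-0.292, 0.927, -0.237], [0.725, 0.376, 0.578], [0.624, -0.003, -0.781]]
contact_force: [0.3, -0.5, 0.0]
gripper_width: 0.0008
gripper_force: 0.0
```

```bash
python3 -c "
from h import *
show()"
```

```text
23.77 [-0.3425  0.9939  0.5083] 
 [[-0.2917  0.9268 -0.2366]
 [ 0.7247  0.3756  0.5777]
 [ 0.6243 -0.0029 -0.7812]] q [101.1628  55.6628   7.299    7.0372  79.0162  80.2008] F [ 0.2746 -0.5     0.0439] w 0.0008168541609485248 0.0
```

>>> jog_arm([
  [[-2,1.2,-1.3,0],[-6,3.5,-3.9,0],[-10,5.8,-6.5,0],[-14,8.1,-9.2,0],[-18,10.4,-11.8,0],[-22,12.7,-14.4,0],[-26,15,-17,0],[-30,17.3,-19.6,0],[-34,19.6,-22.2,0],[-38,21.9,-24.9,0],[-42,24.3,-27.5,0],[-46,26.6,-30.1,0]],
])

```text
t: 25.28
position: [0.1102, 0.5854, 0.457]
orientation: [[-0.294, 0.926, -0.235], [0.724, 0.377, 0.578], [0.624, -0.0, -0.782]]
contact_force: [1.1, -0.6, -0.1]
gripper_width: 0.0002
gripper_force: 0.0
```

```bash
python3 -c "
from h import *
show()"
```

```text
25.27 [0.1102 0.5854 0.457 ] 
 [[-0.294   0.9264 -0.2352]
 [ 0.7242  0.3765  0.5777]
 [ 0.6238 -0.0004 -0.7816]] q [ 54.706  -16.255  101.4016  33.0777  74.4354  29.3701] F [ 1.0593 -0.6428 -0.0655] w 0.00019866771537821205 0.0
```

>>> jog_arm([
  [[-4,2.3,-2.6,0],[-8,4.7,-5.3,0],[-12.3,7.2,-8.1,0],[-16.5,9.6,-10.9,0],[-20.6,12,-13.6,0],[-24.7,14.4,-16.4,0],[-28.9,16.8,-19.1,0],[-33,19.2,-21.8,0],[-37.2,21.6,-24.6,0],[-41.3,24,-27.3,0],[-45.5,26.5,-30,0],[-49.6,28.9,-32.7,0]],
])

```text
t: 26.78
position: [0.6014, 0.1461, 0.403]
orientation: [[-0.294, 0.927, -0.234], [0.726, 0.376, 0.575], [0.621, -0.001, -0.784]]
contact_force: [-0.4, 0.1, -0.3]
gripper_width: 0.0005
gripper_force: 0.0
```

Run:
```python
from h import *
show();s=read_state();R=np.array(s['orientation']);p=s['position']
K={'bar':[.5597,.2463,.111],'square':[.510,.226,.111],'round':[.4595,.2045,.111]}
for k,v in K.items():
    v=np.array(v);t=v-.022*R[:,2];print(k,'to contact, tool cm',(t-p)@R*100)
# guard line from depth, top view
c=camera('side');vv,uu=np.mgrid[:400,:640];W=world(c,uu,vv)
n=np.array([.238,-.566,.79]);u=np.array([-.306,.727,.616]);y=np.array([.922,.388,0]);o=np.array([.535,.236,.111])
cv2.imwrite('pics/side4.png',c['pixels'][60:260,200:420,::-1].repeat(3,0).repeat(3,1))
```

```text
26.77 [0.6014 0.1461 0.403 ] 
 [[-0.2941  0.9267 -0.234 ]
 [ 0.7263  0.3759  0.5755]
 [ 0.6212 -0.0007 -0.7836]] q [-10.0061  11.687   79.6456  33.6238 108.1858 -26.925 ] F [-0.4271  0.0754 -0.2863] w 0.0005028275380306233 0.0
bar to contact, tool cm [-9.6322 -0.0788 27.4246]
square to contact, tool cm [-9.6448 -5.4473 27.4193]
round to contact, tool cm [ -9.7209 -10.9351  27.3636]
```

View pics/side4.png

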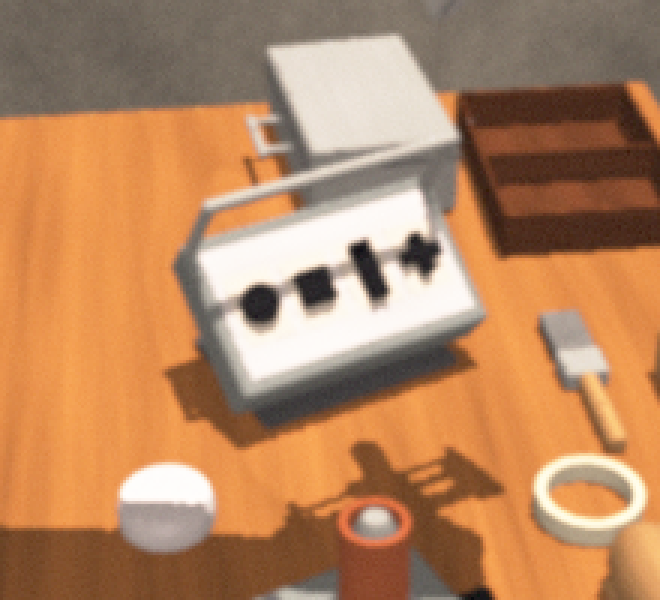

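>>> jog_arm([
  [[-4,0,2,0],[-8,-0.1,5,0],[-9.7,-0.1,9,0],[-9.7,-0.1,14,0],[-9.7,-0.1,19,0],[-9.7,-0.1,23.5,0],[-9.7,-0.1,26,0],[-9.7,-0.1,26.8,0],[-9.7,-0.1,26.8,0]],
])

```text
t: 27.95
position: [0.5646, 0.2306, 0.1328]
orientation: [[-0.294, 0.926, -0.235], [0.726, 0.376, 0.576], [0.622, -0.002, -0.783]]
contact_force: [0.2, 0.3, -0.5]
gripper_width: 0.0005
gripper_force: 0.0
```

Run:
```python
from h import *
show();s=read_state();R=np.array(s['orientation']);p=s['position']
v=np.array([.5597,.2463,.111]);print((v-.022*R[:,2]-p)@R*100)
c=camera('side');cv2.imwrite('pics/side5.png',c['pixels'][60:260,200:420,::-1].repeat(3,0).repeat(3,1))
```

```text
27.95 [0.5646 0.2306 0.1328] 
 [[-0.2938  0.9265 -0.2353]
 [ 0.726   0.3764  0.5755]
 [ 0.6218 -0.0017 -0.7832]] q [ -2.8067  21.2839  97.2334  34.6916  81.7962 -36.2991] F [ 0.1939  0.27   -0.5036] w 0.00046278197451722093 0.0
[-0.0728  0.138   0.5314]
```

View pics/side5.png

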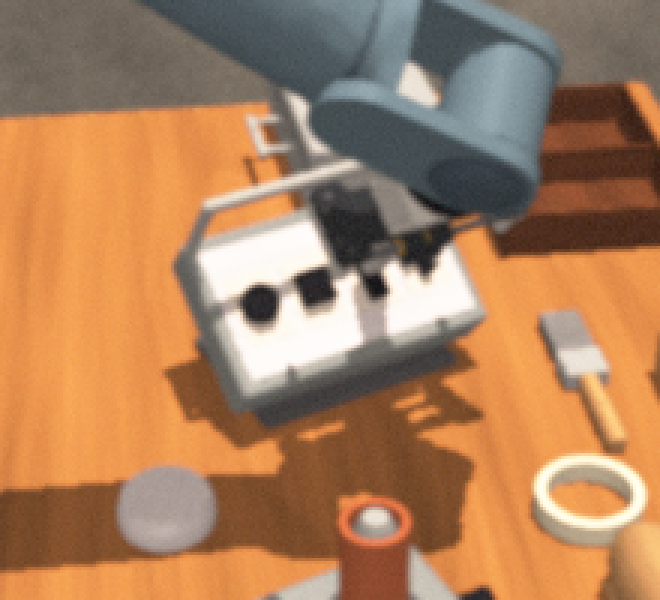

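The crop shows the closed fingertips over the bar key at (370,270), clear of the other keys and the guard. I'll press in small steps.

>>> jog_arm([
  [[0,0.1,0.4,0],[0,0.1,0.7,0],[0,0.1,0.9,0],[0,0.1,0.9,0]],
])

```text
t: 28.5
position: [0.5639, 0.2358, 0.1257]
orientation: [[-0.293, 0.927, -0.234], [0.726, 0.375, 0.576], [0.622, -0.001, -0.783]]
contact_force: [3.6, -1.5, 2.7]
gripper_width: 0.0004
gripper_force: 1.5
```

>>> jog_arm([
  [[0,0,0.15,0],[0,0,0.3,0],[0,0,0.3,0]],
])

```text
t: 28.88
position: [0.5633, 0.2372, 0.1237]
orientation: [[-0.294, 0.927, -0.234], [0.726, 0.376, 0.576], [0.622, -0.001, -0.783]]
contact_force: [2.4, -3.8, 5.4]
gripper_width: 0.0003
gripper_force: 3.6
```

>>> jog_arm([
  [[0,0,0.15,0],[0,0,0.25,0],[0,0,0.25,0]],
])

```text
t: 29.25
position: [0.5633, 0.2375, 0.1234]
orientation: [[-0.295, 0.926, -0.234], [0.726, 0.377, 0.575], [0.621, -0.001, -0.784]]
contact_force: [1.8, -11.3, 13.9]
gripper_width: 0.0003
gripper_force: 8.9
```

>>> jog_arm([
  [[0,0,-0.8,0],[0,0,-2,0],[0,0,-3,0],[0,-2.5,-3,0],[0,-5.4,-3,0],[0,-5.4,-3,0],[0,-5.4,-1.6,0],[0,-5.4,-0.9,0],[0,-5.4,-0.5,0],[0,-5.4,-0.25,0],[0,-5.4,-0.1,0],[0,-5.4,-0.1,0]],
])

```text
t: 30.75
position: [0.5129, 0.2168, 0.1238]
orientation: [[-0.295, 0.926, -0.237], [0.726, 0.378, 0.574], [0.621, -0.003, -0.784]]
contact_force: [-2.7, -11.8, 13.6]
gripper_width: 0.0008
gripper_force: 8.1
```

>>> jog_arm([
  [[0,0,0.1,0],[0,0,0.15,0],[0,0,0.15,0]],
])

```text
t: 31.12
position: [0.5129, 0.217, 0.1237]
orientation: [[-0.296, 0.925, -0.237], [0.726, 0.379, 0.574], [0.621, -0.002, -0.784]]
contact_force: [-5.6, -16.8, 18.5]
gripper_width: 0.0009
gripper_force: 11.6
```

>>> jog_arm([
  [[0,0,-0.8,0],[0,0,-2,0],[0,0,-3,0],[0,-2.5,-3,0],[0,-5.4,-3,0],[0,-5.4,-3,0],[0,-5.4,-1.6,0],[0,-5.4,-0.9,0],[0,-5.4,-0.6,0],[0,-5.4,-0.35,0],[0,-5.4,-0.15,0],[0,-5.4,-0.15,0]],
])

```text
t: 32.62
position: [0.4631, 0.1965, 0.1241]
orientation: [[-0.295, 0.926, -0.237], [0.726, 0.378, 0.574], [0.621, -0.002, -0.784]]
contact_force: [-3.7, -13.1, 14.0]
gripper_width: 0.0006
gripper_force: 9.1
```

>>> jog_arm([
  [[0,0,0.1,0],[0,0,0.1,0]],
])

```text
t: 32.88
position: [0.463, 0.1966, 0.124]
orientation: [[-0.296, 0.926, -0.237], [0.726, 0.379, 0.574], [0.621, -0.002, -0.784]]
contact_force: [-3.8, -15.3, 19.5]
gripper_width: 0.0004
gripper_force: 11.6
```

All three keys bottomed out. I'll retract straight back along the normal and check the scene.

>>> jog_arm([
  [[0,0,-0.8,0],[0,0,-3,0],[0,0,-8,0],[0,0,-13,0],[0,0,-18,0],[0,0,-22,0],[0,0,-22,0],[0,0,-22,0]],
])

```text
t: 33.88
position: [0.5127, 0.0726, 0.2917]
orientation: [[-0.291, 0.926, -0.238], [0.725, 0.377, 0.576], [0.624, -0.005, -0.782]]
contact_force: [-0.3, -0.0, 0.3]
gripper_width: 0.0003
gripper_force: 0.0
```

Run:
```python
from h import *
show();c=camera('side');cv2.imwrite('pics/side6.png',c['pixels'][:,:,::-1])
```

```text
33.88 [0.5127 0.0726 0.2917] 
 [[-0.2914  0.9264 -0.2385]
 [ 0.7252  0.3765  0.5764]
 [ 0.6238 -0.005  -0.7816]] q [-18.7569   4.2628  99.4095  28.7074 102.4008 -41.1096] F [-0.256  -0.0458  0.2624] w 0.00033465872695591896 0.0
```

View pics/side6.png

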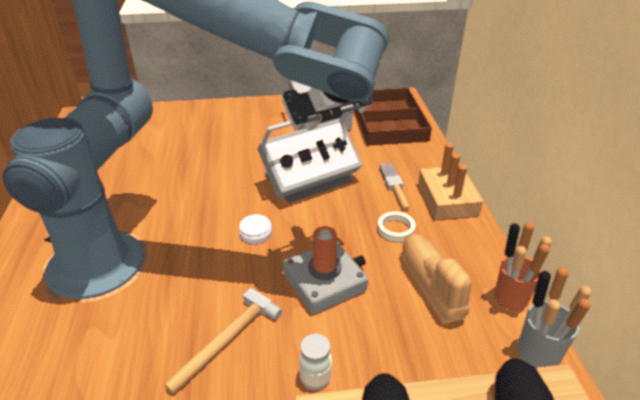

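The sleeve is seated at (325,250), the keys are up again at (287–340, 145–161), the other things are where they were, and the arm is clear.

```bash
python3 -c "
from rig import order
print(order.close_job())"
```

```text
the job is handed in; nothing more can be done
None
```

The job is handed in with no verdict returned: the sleeve is seated and released, and the bar, square and round keys were pressed fully in that order, but joint 2 once read -58.27° against its -58.25° limit, which could count as a fail.

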